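# Load a filter cube and latch the keeper bar of the filter dock

## Robot

A 6-joint arm with a two-finger parallel gripper is mounted at the origin on the work surface. World frame = base frame: x ahead of the robot, y to its left, z up, the work surface at z = 0. Lengths are in m, angles in rad, forces in N, time in s.
With the tool pointing down it reaches from about 0.225 to 0.725 m from the base axis. Payload 3.1 kg.
Tool frame: the origin (TCP) lies between the finger pads; the fingertips stand 14 mm ahead of it and the grasp point (between the pads) lies 5 mm behind it; z points along the fingers, y is the direction in which the jaws open and shut (so a half turn about z gives the same grasp; the last joint's range is limited). The gripper opens to 85 mm and grips with 20 to 120 N. Pads are 22 mm wide; open, the fingers measure 114 mm over their backs; the gripper's body (76 mm by 85 mm) begins 54 mm behind the grasp point. The pads swing forward as they close: fully open they stand 13 mm farther back than shut.
Start: joints at [-1.347, 0.048, 0.099, 1.622, 0, 1.443], TCP at [0.181, -0.493, 0.245] pointing down, gripper open.
Joint ranges: [-2.91, 2.91], [-0.99, 1.94], [-1.21, 1.42], [-2.12, 2.29], [-1.49, 1.47], [-3.14, 3.14]. Speed limits (rad/s): [2.79, 2.79, 3.14, 3.14, 3.14, 3.14].

## Interface

Orientations are given as a unit quaternion [x, y, z, w].
In Python, from workcell import observe, read_camera, job_done gives the robot as it stands.
- The arm moves only by the tool move_arm, never from a script. Its argument "commands" is a list of rows, each a list of 6 numbers: the shift along the tool's x, y, z in mm, then the turn, a rotation vector about the tool's x, y, z in rad. A call has 1 to 8 rows; each row is the pose to reach, as a shift and turn from the pose measured when the call began, along the tool's axes at that moment; what a row does not reach only later rows make up. A row lasts 1/12 s, in which the tool goes at most 41.7 mm and 7.16 degrees, less where a joint would pass 70% of its speed; a pose out of reach is approached as far as the arm can. A call with a gripper value outside its range is refused whole. "fingers" is the opening, from -1 (shut) to 1 (fully open), set as the call begins (left out, the last holds). The fingers move at their own pace and stop on an object; "grip_force" is the grip in N (left out, the last holds). Time passes only in rows, so rows that repeat a pose let the fingers close. It gives the time, the measured TCP pose, the force and the opening at its end, in the units of the state.
- observe(): the state, without advancing time (a new reading comes with each control period).
- read_camera(name): name is "side" or "top"; returns a dict with "image" (400x640x3 uint8, blue, green, red), "K" (3x3 intrinsics, pixels), "T" (4x4, takes a point from camera to world coordinates). Camera axes: x right, y up, looking along -z (the intrinsics and any distortion apply to the point x, -y, -z); pixel columns grow to the right and rows downward; lengths in m; the calibration is good to about 2 mm. A picture is of the moment at which its call begins. There is no depth.
- job_done(): hands the job in, once; it reports no verdict.
The state is a dict: "time": time; "joint_positions": joint angles; "qvel": joint speeds; "joint_torque": joint torques, N m; "eef_pos": TCP position; "tool_rot": TCP orientation; "wrist_force": force on the tool from outside, world axes, zero at the start; "moment": the same for the moment, N m; "finger_gap": finger opening in m.
Only numpy, scipy, OpenCV 4.12 (cv2) and the standard library are available. Lean on these libraries where they do the work, as an engineer would, in place of code of your own. Each camera call takes 0.05 s, during which the arm holds its last target. There are 200 camera calls.

## Task

Put the filter cube with the green top into the empty pocket of the sloping filter dock, green side up and fully home, then swing the red keeper bar shut over the cubes until it snaps into its detent and stays there, without forcing it. Leave the yellow and red cubes and the oil bottle where they are.

Things in the scene. Friction and masses are not known exactly. Their poses are not given: they have to be found in the camera images.
- cube_green: the filter cube to load: black block 40 x 40 mm, 42 mm high, 0.12 kg, with a green top and a glass disc in it; origin at the centre of its underside, z up out of the green top. Any quarter turn about z fits the pocket
- cube_yellow: like the green one with a yellow top; leave it alone
- cube_red: like the green one with a red top; leave it alone
- oil: amber oil bottle, 40 mm diameter, 85 mm high, upright; origin at the centre of its foot; leave it alone
- deck: sloping aluminium deck of the filter dock, fixed, 95 mm (x, uphill) x 200 mm (y, level), tilted 27 deg to face the robot; z is the deck's normal. Origin at the level of the pocket floor, midway between pocket and loaded cube; the deck's top face is at z = 12 mm. A blue-topped cube is already fixed at y = +30 mm, its top at z = 42 mm
- detent (a point): centre of the brass spring ball (10 mm, presses towards +y) of the detent, deck axes. It sits in a dark block at deck y = -77 to -103 mm, x = -13 to 19 mm, up to z = 58 mm; a stop lip (up to z = 55 mm) reaches from it to y = -57 mm at x = -8 to -16 mm
- pocket (a point): centre of the floor of the empty pocket (deck axes; deck x = 0, y = -30 mm): 43 mm square, 12 mm deep below the deck's top, 3 mm chamfer at the mouth. A seated cube stands 30 mm out of the deck, its z along the deck's z. The fingers have room on its uphill and downhill sides; the blue cube is 20 mm away on the +y side
- keeper_hinge (a point): pivot of the keeper bar (deck y = +72 mm), on its underside, at deck z = 45 mm; the axis is the deck's z
- keeper_knob (a point): the round black upright knob on the keeper bar, 15 mm diameter, 34 mm tall, 112 mm from the pivot; the point is on its axis, 21 mm above the bar's top face and 13 mm below the knob's top; deck z = 74 mm, constant
- keeper_bar: red keeper bar, 16 mm wide, 8 mm thick, reaching 142 mm from the pivot, with the knob on top; origin at keeper_hinge; the bar runs along its own -y; its underside passes 3 mm over the tops of seated cubes
- keeper (a joint): angle of the keeper bar, rad: 0 = shut (bar along the deck's -y, over both cubes, against its stop), growing as it swings uphill; up to 1.6 open. It stays where it is left. From about 0.09 down to 0.04 rad the steel nose must be pushed past the spring ball (about 10 N at the knob), then it snaps to 0
There are look-alikes about, which are no part of the job. Leave any blue or purple look-alike of the cube_green alone. What is shaped like the part that bears deck but brown is not meant.

How it is judged:
By the outcome, as a careful person would: the job done as asked, in the order asked, and still so for the second after the job is handed in, with the robot touching nothing.
It also fails if it takes over 58 s, if anything falls off the work surface, if the arm or the gripper's body presses on something with over 40 N, if the wrist force passes 120 N, or if a joint passes its speed limit or range.

## Working session

There is one attempt and no reset: what is moved stays moved. The work goes in short steps, Python scripts to look and compute and a tool call to move; the robot and the scene stay as the last step left them, time stands still between calls to the robot, and variables do not carry over. Pictures are saved under pics/ and viewed, about 8 in all and at most 12, crops included, and the job is handed in when it is done.

Besides the shell and the picture viewer there is one more tool, called after "Call:" as name(argument=value, ...), one argument or row to a line, values as JSON. move_arm: Moves the arm, as the interface text tells. Its arguments: {"type":"object","properties":{"commands":{"type":"array","items":{"type":"array","items":{"type":"number"}}},"fingers":{"type":"number"},"grip_force":{"type":"number"}},"required":["commands"]}

```bash
ls; mkdir -p pics; python3 - <<'E'
from workcell import observe, read_camera
import cv2,numpy as np
for n in("side","top"):
    c=read_camera(n);cv2.imwrite(f"pics/{n}0.png",c["image"]);print(n,c["K"].tolist(),np.round(c["T"],4).tolist(),[k for k in c])
s=observe();print(s)
E
```

```text
pics
side [[428.76717898773944, 0.0, 316.1903388479481], [0.0, 428.76717898773944, 200.0465378706535], [0.0, 0.0, 1.0]] [[0.9929, 0.0374, -0.1132, 0.3044], [-0.1169, 0.4925, -0.8624, -1.1921], [0.0235, 0.8695, 0.4934, 0.7439], [0.0, 0.0, 0.0, 1.0]] ['image', 'K', 'T']
top [[395.4023895162296, 0.0, 327.1450141133117], [0.0, 395.4023895162296, 196.35484954768395], [0.0, 0.0, 1.0]] [[-0.0017, 0.9986, -0.0533, 0.3756], [-1.0, -0.0017, -0.0002, -0.0454], [-0.0003, 0.0533, 0.9986, 1.1434], [0.0, 0.0, 0.0, 1.0]] ['image', 'K', 'T']
{'time': 0.1, 'joint_positions': array([-1.34679849e+00,  4.87011251e-02,  9.77383954e-02,  1.62200970e+00,
       -3.63887790e-05,  1.44301436e+00]), 'qvel': array([ 0.00059288, -0.0007348 ,  0.00315092, -0.00217554, -0.00274517,
       -0.00087296]), 'joint_torque': array([ 2.07462363e-03, -3.39852440e+01,  3.20934892e+01,  1.59338425e-02,
       -1.62818919e-04, -2.09337081e-06]), 'eef_pos': array([ 0.18076637, -0.49233155,  0.2442134 ]), 'tool_rot': array([ 9.84570624e-01,  1.74984293e-01, -7.04971407e-05, -1.08591950e-03]), 'wrist_force': array([0.12641021, 0.27310259, 0.53940312]), 'moment': array([-0.03755396,  0.02643273, -0.01112734]), 'finger_gap': 0.08543020157950951}
```

View pics/side0.png

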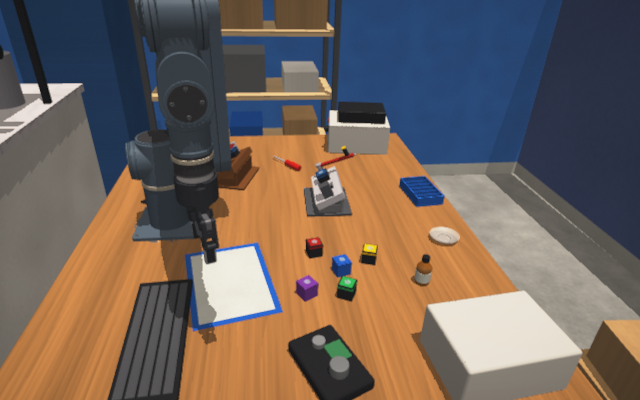

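View pics/top0.png

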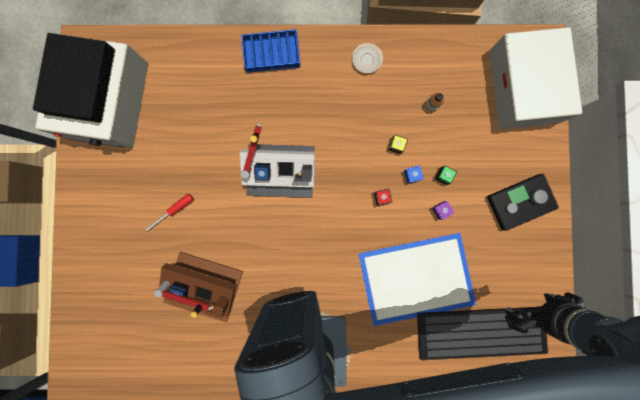

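The side view shows the green cube at about (347,288) and the top view at (447,175). The look-alikes are blue (415,174) and purple (443,211) in the top view. The grey dock is at top (278,170), and the brown dock at (200,287) is the decoy. I'll enlarge these to confirm.

```bash
python3 - <<'E'
import cv2,numpy as np
s=cv2.imread("pics/side0.png");t=cv2.imread("pics/top0.png")
def cr(im,x,y,w,h,f):return cv2.resize(im[y:y+h,x:x+w],None,fx=f,fy=f,interpolation=cv2.INTER_CUBIC)
# each 400x300
a=cr(t,230,120,100,75,4);b=cr(t,370,125,100,75,4)
a2=cr(s,290,140,80,60,5);a2=cr(s,290,145,100,75,4);b2=cr(s,290,230,100,75,4)
cv2.imwrite("pics/c1.png",np.vstack([np.hstack([a,b]),np.hstack([a2,b2])]))
E
```

```text
(no output)
```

View pics/c1.png

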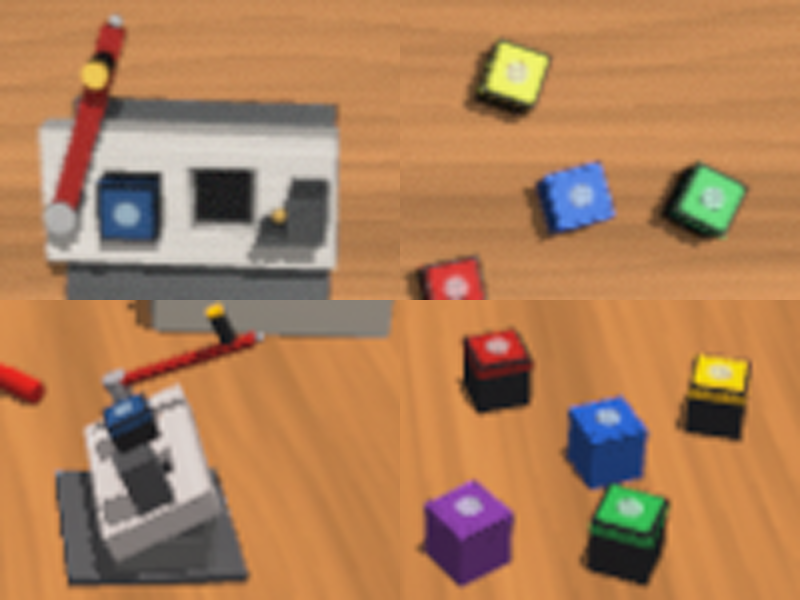

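Confirmed: the green-topped black cube is at crop top (712,199) and side (632,507), next to plain blue and purple cubes. The grey/white dock has an empty pocket at crop (222,196), the keeper is open with its knob at (95,75), and the detent block is at (300,210). Next I'll fit the poses.

```bash
cat > h.py <<'E'
import numpy as np
from scipy.optimize import least_squares
from scipy.spatial.transform import Rotation as R
C={"side":([428.767,316.190,200.047],np.array([[0.9929,0.0374,-0.1132,0.3044],[-0.1169,0.4925,-0.8624,-1.1921],[0.0235,0.8695,0.4934,0.7439],[0,0,0,1]])),
"top":([395.402,327.145,196.355],np.array([[-0.0017,0.9986,-0.0533,0.3756],[-1,-0.0017,-0.0002,-0.0454],[-0.0003,0.0533,0.9986,1.1434],[0,0,0,1]]))}
def proj(n,P):
    (f,cx,cy),T=C[n];p=(np.atleast_2d(P)-T[:3,3])@T[:3,:3]
    return np.c_[cx+f*p[:,0]/-p[:,2],cy+f*p[:,1]/p[:,2]]
def px(u,v,x0,y0,f=4,ox=0,oy=0):return [(u-ox+.5)/f-.5+x0,(v-oy+.5)/f-.5+y0]
def deckR(yaw,tilt=np.radians(27)):return R.from_euler('z',yaw)*R.from_euler('y',-tilt)
E
python3 - <<'E'
from h import *
t=lambda u,v:("top",px(u,v,230,120)); s=lambda u,v:("side",px(u,v,290,145,oy=300))
O=[([0,30,42],t(126,213)),([0,-30,9],t(222,196)),([47.5,100,12],t(40,125)),([47.5,-100,12],t(336,123)),([-47.5,-100,12],t(336,266)),([-47.5,100,12],t(50,262)),
([0,30,42],s(123,410)),([-47.5,-100,12],s(108,542)),([47.5,-100,12],s(213,487)),([47.5,100,12],s(180,387)),([-47.5,100,12],s(85,430))]
def f(p,tf=True):
    r=[];Rm=deckR(p[3],p[4] if tf else np.radians(27))
    for P,(n,q) in O: r.append(proj(n,Rm.apply(np.array(P)/1e3)+p[:3])[0]-q)
    return np.array(r)
for tf in(True,False):
    z=least_squares(lambda p:f(p,tf).ravel(),[.4,.1,.06,0,.47],loss='soft_l1');print(z.x.round(4));print(f(z.x,tf).round(1).tolist())
p=z.x
D=deckR(p[3])
g=least_squares(lambda q:np.r_[[(proj(n,D.apply(np.array([112*np.sin(q[0]),72-112*np.cos(q[0]),87])/1e3)+p[:3])[0]-w) for n,w in (t(95,75),s(215,311))]].ravel(),[1.2]);print("keeper",g.x,g.fun)
t=lambda u,v:("top",px(u,v,370,125,ox=400)); s=lambda u,v:("side",px(u,v,290,230,ox=400,oy=300))
c=[(1,-1),(1,1),(-1,1),(-1,-1)]
tc=[t(700,165),t(745,195),t(710,238),t(672,200)];sc=[s(624,486),s(668,500),s(655,535),s(605,520)]
cube=None
def fc(q):
    Rz=R.from_euler('z',q[2]);r=[]
    K=lambda a,b,h:Rz.apply([a*.02,b*.02,h])+[q[0],q[1],0]
    for i,(n,w) in enumerate(tc+sc):
        # nearest corner match
        d=[proj(n,K(a,b,.042))[0]-w for a,b in c];r.append(min(d,key=lambda v:v@v))
    r.append(proj("top",K(0,0,.042))[0]-t(712,199)[1]);r.append(proj("side",K(0,0,.042))[0]-s(632,507)[1])
    return np.array(r)
for y0 in(.4,.6,.9,1.2):
    z=least_squares(lambda q:fc(q).ravel(),[.42,-.34,y0],loss='soft_l1');print(z.x.round(4),z.cost)
print(fc(z.x).round(1).tolist())
E
```

```text
[ 0.5123  0.0925  0.0601 -0.0149  0.469 ]
[[2.8, 0.2], [2.6, 0.5], [-1.1, 1.2], [-0.4, 2.7], [-0.3, -0.2], [-0.9, -0.1], [1.4, 1.0], [0.4, -0.7], [0.8, 0.6], [0.3, -0.9], [0.4, -0.3]]
[ 0.5123  0.0925  0.0602 -0.0151  0.47  ]
[[2.8, 0.2], [2.6, 0.5], [-1.1, 1.3], [-0.4, 2.7], [-0.3, -0.2], [-0.9, -0.2], [1.4, 1.0], [0.4, -0.7], [0.8, 0.6], [0.3, -0.9], [0.4, -0.3]]
keeper [1.30458429] [ 0.24534232 -0.39795243  1.03072006 -0.19925756]
[ 0.5086 -0.383   0.3459] 46.44824406909104
[ 0.4965 -0.3802  0.9543] 10.926865613209397
[ 0.4965 -0.3802  0.9543] 10.926865610675131
[ 0.4965 -0.3802  0.9543] 10.926865610283272
[[0.4, -1.8], [0.9, -1.1], [1.6, -0.2], [-0.7, 1.1], [-1.4, -1.6], [2.0, 0.1], [-1.4, 0.7], [-3.6, -1.1], [-0.8, -0.4], [0.4, 0.3]]
```

```bash
python3 - <<'E'
from h import *
import cv2
s=cv2.imread("pics/side0.png");t=cv2.imread("pics/top0.png")
def cr(im,x,y,w,h,f):return cv2.resize(im[y:y+h,x:x+w],None,fx=f,fy=f,interpolation=cv2.INTER_CUBIC)
def grid(im,x0,y0,f):
    for k in range(0,im.shape[1]//f,10):cv2.putText(im,str(x0+k),(k*f,10),0,.35,(0,255,255),1);cv2.line(im,(k*f+f//2,12),(k*f+f//2,18),(0,255,255),1)
    for k in range(0,im.shape[0]//f,10):cv2.putText(im,str(y0+k),(0,k*f+8),0,.35,(0,255,255),1);cv2.line(im,(26,k*f+f//2),(32,k*f+f//2),(0,255,255),1)
    return im
a=grid(cr(t,232,118,88,75,8),232,118,8);b=grid(cr(s,300,143,70,74,8),300,143,8)
cv2.imwrite("pics/d1.png",a);cv2.imwrite("pics/d2.png",b)
for n,im,(x,y) in(("top",t,(430,160)),("side",s,(332,272))):
    c=cr(im,x,y,36,36,8);h=cv2.cvtColor(c,cv2.COLOR_BGR2HSV)
    v=h[...,2][(h[...,0]>45)&(h[...,0]<80)&(h[...,1]>100)];print(n,np.percentile(v,[10,30,50,70,90]))
    for th in(100,130,160):
        m=((h[...,0]>40)&(h[...,0]<85)&(h[...,1]>60)&(h[...,2]>th)).astype(np.uint8)
        k=max(cv2.findContours(m,0,2)[0],key=cv2.contourArea);hull=cv2.convexHull(k)
        M=cv2.moments(hull);q=px(M['m10']/M['m00'],M['m01']/M['m00'],x,y,8)
        ap=cv2.approxPolyDP(hull,12,True)[:,0]
        print(th,np.round(q,2),[np.round(px(*w,x,y,8),1).tolist() for w in ap])
E
```

```text
top [ 79.4 186.  212.  219.  221. ]
100 [447.56 174.15] [[444.6, 165.8], [455.7, 171.4], [450.3, 182.7], [439.3, 176.7]]
130 [447.74 174.09] [[445.1, 166.2], [455.4, 171.7], [450.8, 181.9], [439.8, 176.6]]
160 [447.68 174.13] [[445.2, 166.6], [455.2, 172.1], [450.4, 181.6], [440.2, 176.6]]
side [ 65.  91. 156. 188. 194.]
100 [346.96 281.61] [[342.3, 275.8], [355.6, 279.4], [351.8, 287.2], [338.7, 283.8]]
130 [347.09 281.58] [[342.6, 276.1], [355.2, 279.1], [351.6, 286.9], [339.1, 283.7]]
160 [347.11 281.57] [[343.1, 276.2], [354.8, 279.6], [351.3, 286.6], [339.4, 283.4]]
```

View pics/d1.png

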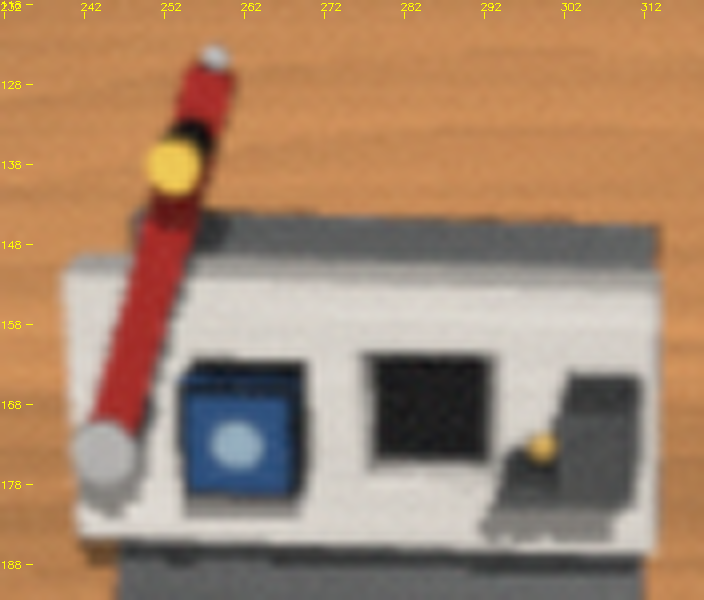

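View pics/d2.png

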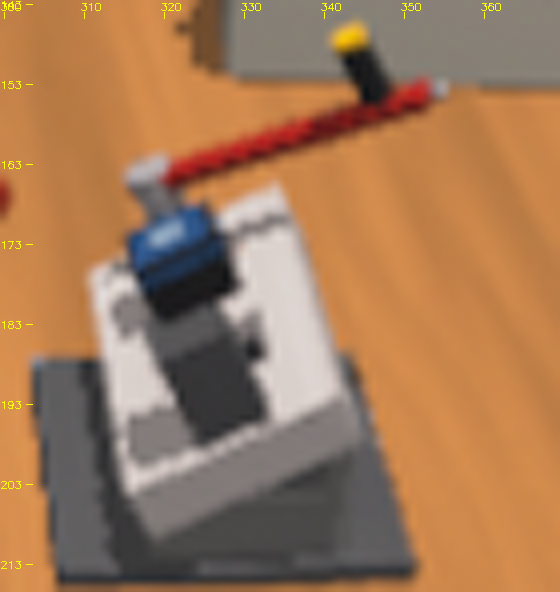

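d1 (top, ×8) shows the blue disc at (238,445), pocket centre at (431,408), hinge cap (105,452), knob top (173,167) and ball (543,445). d2 (side, ×8) shows the blue disc at (168,232), near deck corners at (130,495) and (345,395), and knob top (350,36).

```bash
python3 - <<'E'
from h import *
t=lambda u,v:("top",px(u,v,232,118,8)); s=lambda u,v:("side",px(u,v,300,143,8))
O=[([0,30,42],t(238,445),3),([0,-30,10],t(431,408),3),([47.5,100,12],t(66,271),1),([47.5,-100,12],t(658,280),1),([-47.5,-100,12],t(656,551),1),([-47.5,100,12],t(80,537),1),
([0,30,42],s(168,232),3),([-47.5,-100,12],s(130,495),1),([47.5,-100,12],s(345,395),1),([47.5,100,12],s(278,187),1),([-47.5,100,12],s(92,270),1)]
kn=[t(173,167),s(350,36)]
def f(p,w=True):
    r=[];D=deckR(p[3])
    for P,(n,q),W in O:
        P=np.array(P,float)
        if abs(P[1])==100:P[1]+=p[5]*1e3
        r.append((proj(n,D.apply(P/1e3)+p[:3])[0]-q)*(W if w else 1))
    for n,q in kn:r.append((proj(n,D.apply(np.array([112*np.sin(p[4]),72-112*np.cos(p[4]),87])/1e3)+p[:3])[0]-q)*(3 if w else 1))
    return np.array(r)
z=least_squares(lambda p:f(p).ravel(),[.51,.09,.06,0,1.3,0],loss='soft_l1');p=z.x;print(p.round(4));print(f(p,False).round(1).tolist())
D=deckR(p[3]);print("pocket",(D.apply([0,-.03,0])+p[:3]).round(4),"hinge",(D.apply([0,.072,.045])+p[:3]).round(4))
for n,q in(t(105,452),s(147,167)):print("hinge cap",proj(n,D.apply([0,.072,.058])+p[:3])[0]-q)
T=[[444.9,166.2],[455.5,171.8],[450.5,182.1],[439.8,176.6]];S=[[342.7,276.1],[355.2,279.3],[351.6,286.9],[339.1,283.6]]
cs=np.array([(1,-1),(1,1),(-1,1),(-1,-1)])*.02
def fc(q):
    P=R.from_euler('z',q[2]).apply(np.c_[cs,np.full(4,.042)])+[q[0],q[1],0]
    r=[]
    for n,W in(("top",T),("side",S)):
        pr=proj(n,P)
        r.append(min((np.roll(pr,k,0)[::o]-W for k in range(4) for o in(1,-1)),key=lambda e:(e**2).sum()))
    return np.array(r)
for y0 in(.3,.6,.9,1.2):
    z=least_squares(lambda q:fc(q).ravel(),[.49,-.38,y0]);print(z.x.round(4),z.cost)
print(fc(z.x).round(1).tolist())
E
```

```text
[ 0.5118  0.0988  0.062  -0.0186  1.2536 -0.0082]
[[0.1, -0.0], [-0.2, 0.8], [-0.7, 0.7], [0.1, 0.8], [0.3, -0.2], [0.2, 0.3], [0.8, 0.2], [0.9, -0.2], [0.8, -0.1], [0.6, -0.7], [0.2, 0.3], [0.0, 0.3], [0.5, -0.3]]
pocket [0.5112 0.0689 0.062 ] hinge [0.4927 0.1712 0.1021]
hinge cap [-0.35239495  0.97029228]
hinge cap [ 0.21276799 -0.45871477]
[ 0.495  -0.3811 -0.4746] 15.466340160668228
[ 0.495  -0.3811  1.0962] 15.466340159937761
[ 0.495  -0.3811  1.0962] 15.466340160582309
[ 0.495  -0.3811  1.0962] 15.466340159908208
[[[-1.0, -1.2], [1.2, -0.4], [-0.1, 2.0], [-2.2, 1.0]], [[-0.5, -1.0], [2.2, -0.3], [1.4, 2.0], [-1.7, 1.2]]]
```

```bash
cat >> h.py <<'E'
DP=np.array([.5118,.0988,.062]);DY=-.0186
def deck(P):return deckR(DY).apply(np.array(P)/1e3)+DP
def deckinv(w):return deckR(DY).inv().apply(np.array(w)-DP)*1e3
def Rtool(zdir,ydir):
    z=np.array(zdir)/np.linalg.norm(zdir);y=np.array(ydir)-np.dot(ydir,z)*z;y/=np.linalg.norm(y)
    return R.from_matrix(np.c_[np.cross(y,z),y,z])
def goto(pos,Rt,lab="",p0=None,R0=None):
    if p0 is None:
        from workcell import observe
        s=observe();p0=s["eef_pos"];R0=R.from_quat(s["tool_rot"])
    d=R0.inv().apply(np.array(pos)-p0)*1e3;r=(R0.inv()*Rt).as_rotvec()
    n=max(np.linalg.norm(d)/41.7,np.degrees(np.linalg.norm(r))/7.16)
    print(lab,d.round(1).tolist(),r.round(4).tolist(),"rows %.1f"%n)
E
python3 - <<'E'
from h import *
T=[[444.9,166.2],[455.5,171.8],[450.5,182.1],[439.8,176.6]];S=[[342.7,276.1],[355.2,279.3],[351.6,286.9],[339.1,283.6]]
cs=np.array([(1,-1),(1,1),(-1,1),(-1,-1)])
def fc(q):
    P=R.from_euler('z',q[2]).apply(np.c_[cs*q[3]/2,np.full(4,.042)])+[q[0],q[1],0]
    return np.array([min((np.roll(proj(n,P),k,0)[::o]-W for k in range(4) for o in(1,-1)),key=lambda e:(e**2).sum()) for n,W in(("top",T),("side",S))])
z=least_squares(lambda q:fc(q).ravel(),[.495,-.381,-.47,.035]);q=z.x;print(q.round(4),fc(q).round(1).tolist())
a=q[2]; y=[np.cos(a),np.sin(a),0]
goto([q[0],q[1],.10],Rtool([0,0,-1],y),"A");goto([q[0],q[1],.10],Rtool([0,0,-1],-np.array(y)),"B")
E
```

```text
[ 0.495  -0.3812 -0.4745  0.0325] [[[-0.3, 0.6], [-0.5, 0.2], [-0.6, 0.2], [-0.3, 0.4]], [[0.5, 0.3], [0.4, 0.3], [0.3, 0.7], [0.2, 0.7]]]
A [333.2, 4.2, 144.3] [-0.002, -0.001, -0.7445] rows 8.7
B [333.2, 4.2, 144.3] [-0.0013, 0.0025, 2.3971] rows 19.2
```

Call:
move_arm(
  commands=[
    [333, 4, 144, -0.002, -0.001, -0.744],
    [333, 4, 144, -0.002, -0.001, -0.744],
    [333, 4, 144, -0.002, -0.001, -0.744],
    [333, 4, 144, -0.002, -0.001, -0.744],
    [333, 4, 144, -0.002, -0.001, -0.744],
    [333, 4, 144, -0.002, -0.001, -0.744],
    [333, 4, 144, -0.002, -0.001, -0.744],
    [333, 4, 144, -0.002, -0.001, -0.744],
  ],
  fingers=0.5,
  grip_force=40,
)

```text
time: 0.77
eef_pos: [0.4701, -0.3889, 0.1108]
tool_rot: [0.854, 0.521, -0.0, -0.0]
wrist_force: [-0.4, -0.6, 1.3]
finger_gap: 0.0639
```

```bash
python3 - <<'E'
from h import *
a=-.4745;y=[np.cos(a),np.sin(a),0]
goto([.495,-.3812,.028],Rtool([0,0,-1],y))
from workcell import observe;s=observe();print(s["eef_pos"],s["finger_gap"],s["joint_positions"])
E
```

```text
[18.2, 18.7, 82.8] [-0.0009, -0.0003, -0.0001] rows 2.1
[ 0.47013979 -0.38892854  0.11076439] 0.06391143345276462 [-8.00987048e-01  2.80682245e-01  9.37518199e-02  1.38483121e+00
 -4.25339980e-05  1.24444583e+00]
```

Call:
move_arm(
  commands=[
    [18.2, 18.7, 20, 0, 0, 0],
    [18.2, 18.7, 35, 0, 0, 0],
    [18.2, 18.7, 50, 0, 0, 0],
    [18.2, 18.7, 60, 0, 0, 0],
    [18.2, 18.7, 70, 0, 0, 0],
    [18.2, 18.7, 78, 0, 0, 0],
    [18.2, 18.7, 82.5, 0, 0, 0],
    [18.2, 18.7, 82.5, 0, 0, 0],
  ],
)

```text
time: 1.43
eef_pos: [0.4941, -0.3811, 0.0272]
tool_rot: [0.854, 0.521, -0.0, -0.001]
wrist_force: [-0.0, 0.1, 0.5]
finger_gap: 0.0641
```

Call:
move_arm(
  commands=[
    [0, 0, 0, 0, 0, 0],
    [0, 0, 0, 0, 0, 0],
    [0, 0, 0, 0, 0, 0],
    [0, 0, 0, 0, 0, 0],
    [0, 0, 0, 0, 0, 0],
    [0, 0, 0, 0, 0, 0],
  ],
  fingers=-1,
  grip_force=40,
)

```text
time: 1.93
eef_pos: [0.4946, -0.3818, 0.0284]
tool_rot: [0.854, 0.521, -0.0, -0.0]
wrist_force: [-0.6, -0.1, 3.2]
finger_gap: 0.0396
```

```bash
python3 - <<'E'
from h import *
from workcell import observe,read_camera
import cv2
a=-.4745;y=[np.cos(a),np.sin(a),0]
goto([.495,-.3812,.028],Rtool([0,0,-1],y))
s=observe();print(s["eef_pos"],s["finger_gap"],s["wrist_force"])
P=[cv2.resize(read_camera(n)["image"][y:y+70,x:x+80],None,fx=5,fy=5,interpolation=2) for n,x,y in(("top",400,140),("side",310,240))]
cv2.imwrite("pics/g1.png",np.hstack(P))
E
```

```text
[0.7, 0.0, 0.4] [-0.0006, 0.0002, -0.0011] rows 0.0
[ 0.49464233 -0.38180933  0.02838057] 0.039568988969849665 [-0.63871379 -0.06868701  3.1806137 ]
```

View pics/g1.png

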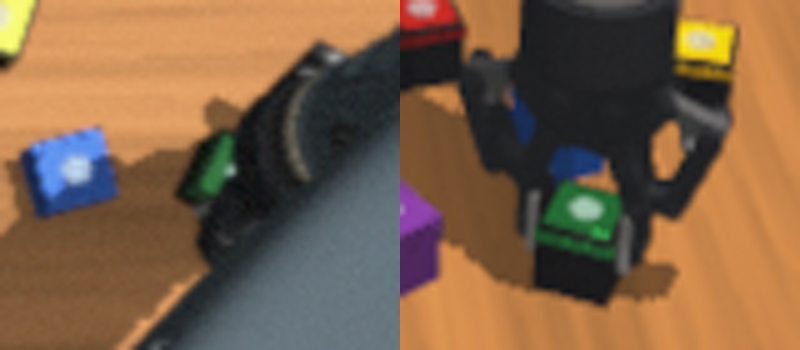

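The cube is held: g1 shows the green top between both pads, and the gap is 39.6 mm. Lifting.

Call:
move_arm(
  commands=[
    [0, 0, -15, 0, 0, 0],
    [0, 0, -40, 0, 0, 0],
    [0, 0, -75, 0, 0, 0],
    [0, 0, -110, 0, 0, 0],
    [0, 0, -145, 0, 0, 0],
    [0, 0, -170, 0, 0, 0],
    [0, 0, -170, 0, 0, 0],
  ],
)

```text
time: 2.62
eef_pos: [0.497, -0.3837, 0.2055]
tool_rot: [0.854, 0.521, 0.001, 0.005]
wrist_force: [0.8, -0.2, 0.2]
finger_gap: 0.039
```

```bash
python3 - <<'E'
from h import *
D=deckR(DY)
Rt=Rtool(-D.apply([0,0,1]),D.apply([1,0,0]))
goto(deck([0,-30,110]),Rt)
from workcell import observe;s=observe();print(s["eef_pos"],s["finger_gap"],s["wrist_force"],s["joint_positions"],deck([0,-30,110]))
E
```

```text
[386.9, -239.7, 41.9] [-0.4538, 0.1128, -0.4469] rows 11.0
[ 0.49696001 -0.38366128  0.2054969 ] 0.03899507800678326 [ 0.77064085 -0.18602786  0.20960823] [-7.64157740e-01  3.03812746e-01  3.10277733e-01  1.56680161e+00
 -9.64054929e-05  1.28205082e+00] [0.46131172 0.069734   0.16001072]
```

Call:
move_arm(
  commands=[
    [387, -240, 42, -0.454, 0.113, -0.447],
    [387, -240, 42, -0.454, 0.113, -0.447],
    [387, -240, 42, -0.454, 0.113, -0.447],
    [387, -240, 42, -0.454, 0.113, -0.447],
    [387, -240, 42, -0.454, 0.113, -0.447],
    [387, -240, 42, -0.454, 0.113, -0.447],
    [387, -240, 42, -0.454, 0.113, -0.447],
    [387, -240, 42, -0.454, 0.113, -0.447],
  ],
)

```text
time: 3.28
eef_pos: [0.4677, -0.0527, 0.1669]
tool_rot: [0.695, 0.681, 0.163, 0.165]
wrist_force: [1.5, 0.2, -1.1]
finger_gap: 0.0392
```

```bash
cat > st.py <<'E'
from h import *
import sys
from workcell import observe
D=deckR(DY);Rt=Rtool(-D.apply([0,0,1]),D.apply([1,0,0]))
goto(deck([float(v) for v in sys.argv[1:4]]),Rt);s=observe()
print("deck pos",deckinv(s["eef_pos"]).round(1),"Fdeck",D.inv().apply(s["wrist_force"]).round(1),"gap",s["finger_gap"],"q",s["joint_positions"].round(2))
E
python3 st.py 0 -30 80
```

```text
[122.2, -11.0, 32.3] [-0.0033, -0.0007, -0.0026] rows 3.0
deck pos [  10.8 -152.3  112.2] Fdeck [ 0.8  0.2 -1.6] gap 0.03920324121196796 q [-0.35 -0.62 -0.67  1.08  0.15  1.27]
```

Call:
move_arm(
  commands=[
    [122, -11, 0, -0.003, -0.001, -0.003],
    [122, -11, 0, -0.003, -0.001, -0.003],
    [122, -11, 0, -0.003, -0.001, -0.003],
    [122, -11, 10, -0.003, -0.001, -0.003],
    [122, -11, 20, -0.003, -0.001, -0.003],
    [122, -11, 32, -0.003, -0.001, -0.003],
    [122, -11, 32, -0.003, -0.001, -0.003],
    [122, -11, 32, -0.003, -0.001, -0.003],
  ],
)

```text
time: 3.95
eef_pos: [0.4734, 0.0678, 0.1306]
tool_rot: [0.695, 0.681, 0.161, 0.165]
wrist_force: [-0.2, 0.7, -1.6]
finger_gap: 0.0393
```

```bash
python3 st.py 0 -30 45; python3 - <<'E'
from h import *
from workcell import read_camera
import cv2
P=[cv2.resize(read_camera(n)["image"][y:y+75,x:x+80],None,fx=5,fy=5,interpolation=2) for n,x,y in(("top",240,120),("side",295,145))]
cv2.imwrite("pics/p1.png",np.hstack(P))
E
```

```text
[1.7, 2.7, 33.3] [-0.0057, 0.0018, -0.0016] rows 0.8
deck pos [ -2.5 -31.7  78.3] Fdeck [-0.9  0.7 -1.3] gap 0.03926608529185975 q [ 0.01 -0.59 -0.72  0.97 -0.02  1.6 ]
```

View pics/p1.png

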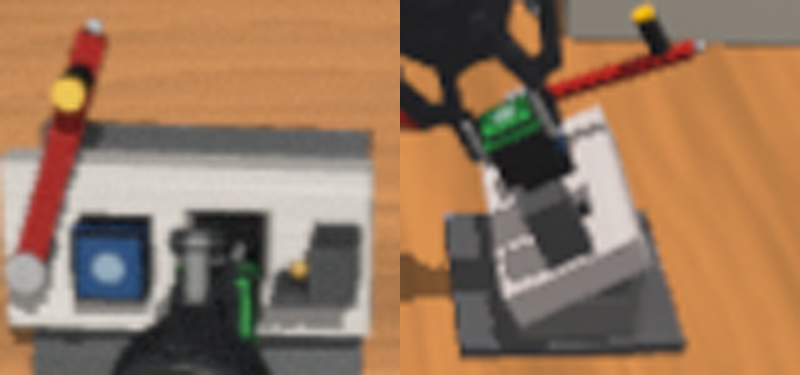

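The cube hangs above the pocket, aligned with the dock in both views. Descending in stages with force checks.

Call:
move_arm(
  commands=[
    [1.7, 2.7, 10, -0.005, 0.002, -0.001],
    [1.7, 2.7, 20, -0.005, 0.002, -0.001],
    [1.7, 2.7, 28, -0.005, 0.002, -0.001],
    [1.7, 2.7, 33, -0.005, 0.002, -0.001],
    [1.7, 2.7, 33, -0.005, 0.002, -0.001],
    [1.7, 2.7, 33, -0.005, 0.002, -0.001],
  ],
)

```text
time: 4.55
eef_pos: [0.4919, 0.0687, 0.1046]
tool_rot: [0.694, 0.68, 0.165, 0.167]
wrist_force: [-0.5, 0.7, -1.3]
finger_gap: 0.0391
```

```bash
python3 st.py 0 -30 37
```

```text
[0.5, -2.2, 9.8] [0.0028, 0.0001, -0.0018] rows 0.2
deck pos [  2.1 -30.5  46.8] Fdeck [-1.1  0.7 -0.9] gap 0.039107043626810015 q [ 0.01 -0.52 -0.74  0.88 -0.01  1.6 ]
```

Call:
move_arm(
  commands=[
    [0.5, -2.2, 3, 0.003, 0, -0.002],
    [0.5, -2.2, 6, 0.003, 0, -0.002],
    [0.5, -2.2, 10, 0.003, 0, -0.002],
    [0.5, -2.2, 10, 0.003, 0, -0.002],
    [0.5, -2.2, 10, 0.003, 0, -0.002],
  ],
)

```text
time: 4.97
eef_pos: [0.4946, 0.0692, 0.0947]
tool_rot: [0.694, 0.681, 0.163, 0.167]
wrist_force: [0.1, -0.4, -0.6]
finger_gap: 0.0391
```

```bash
python3 st.py 0 -30 32
```

```text
[-0.1, 0.0, 4.7] [-0.0001, -0.0, 0.0004] rows 0.1
deck pos [ -0.  -29.9  36.7] Fdeck [-0.2 -0.4 -0.5] gap 0.039134766006522624 q [ 0.01 -0.5  -0.75  0.86 -0.01  1.6 ]
```

Call:
move_arm(
  commands=[
    [0, 0, 2, 0, 0, 0],
    [0, 0, 4, 0, 0, 0],
    [0, 0, 6, 0, 0, 0],
    [0, 0, 8, 0, 0, 0],
    [0, 0, 8, 0, 0, 0],
  ],
)

```text
time: 5.38
eef_pos: [0.498, 0.0691, 0.0868]
tool_rot: [0.694, 0.681, 0.163, 0.166]
wrist_force: [-0.3, 0.7, -0.9]
finger_gap: 0.0396
```

```bash
python3 st.py 0 -30 28
```

```text
[-0.1, 0.5, 0.1] [-0.001, 0.0001, 0.0005] rows 0.0
deck pos [ -0.5 -29.9  28.1] Fdeck [-0.7  0.7 -0.7] gap 0.03963075349481432 q [ 0.01 -0.49 -0.75  0.83 -0.01  1.6 ]
```

Call:
move_arm(
  commands=[
    [0, 0.5, 1, 0, 0, 0],
    [0, 0.5, 2, 0, 0, 0],
    [0, 0.5, 3, 0, 0, 0],
    [0, 0.5, 3, 0, 0, 0],
  ],
)

```text
time: 5.72
eef_pos: [0.4992, 0.0692, 0.0858]
tool_rot: [0.694, 0.682, 0.163, 0.166]
wrist_force: [-13.8, 0.1, 10.7]
finger_gap: 0.0393
```

```bash
python3 st.py 0 -30 28
```

```text
[-0.2, -0.1, -1.3] [-0.0023, 0.0003, 0.0006] rows 0.0
deck pos [  0.1 -29.8  26.7] Fdeck [-7.5 -0.2 15.8] gap 0.039276962227017743 q [ 0.01 -0.48 -0.75  0.83 -0.01  1.6 ]
```

Call:
move_arm(
  commands=[
    [0, 0, -1, 0, 0, 0],
    [0, 0, -1, 0, 0, 0],
    [0, 0, -1, 0, 0, 0],
    [0, 0, -1, 0, 0, 0],
    [0, 0, -1, 0, 0, 0],
  ],
  fingers=0.5,
)

```text
time: 6.13
eef_pos: [0.4989, 0.0692, 0.0867]
tool_rot: [0.694, 0.681, 0.163, 0.166]
wrist_force: [0.7, 0.2, 0.4]
finger_gap: 0.0639
```

Call:
move_arm(
  commands=[
    [0, 0, -20, 0, 0, 0],
    [0, 0, -50, 0, 0, 0],
    [0, 0, -85, 0, 0, 0],
    [0, 0, -120, 0, 0, 0],
    [0, 0, -120, 0, 0, 0],
  ],
)

```text
time: 6.55
eef_pos: [0.4469, 0.0704, 0.2029]
tool_rot: [0.693, 0.68, 0.167, 0.17]
wrist_force: [2.4, -0.5, 1.1]
finger_gap: 0.0642
```

```bash
python3 st.py 0 -30 28; python3 - <<'E'
from h import *
from workcell import read_camera
import cv2
P=[cv2.resize(read_camera(n)["image"][y:y+75,x:x+80],None,fx=5,fy=5,interpolation=2) for n,x,y in(("top",240,120),("side",295,145))]
cv2.imwrite("pics/p2.png",np.hstack(P))
E
```

```text
[-0.5, -8.1, 126.6] [0.0114, -0.0003, 0.0006] rows 3.0
deck pos [  6.6 -29.6 154.7] Fdeck [ 2.7 -0.5 -0.1] gap 0.06421304943312228 q [ 0.02 -0.69 -0.64  1.14 -0.02  1.6 ]
```

View pics/p2.png

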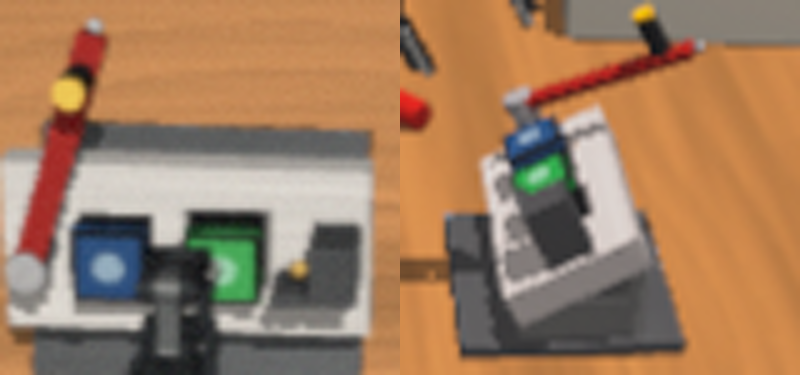

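The green cube sits flush with the blue one in both views, at top (222,270) and side (540,177). Next I'll bring the fingers over the knob as a loose cage, with the jaws along the swing.

```bash
cat > k.py <<'E'
from h import *
import sys
from workcell import observe
D=deckR(DY)
def kp(th,z):return deck([112*np.sin(th),72-112*np.cos(th),z])
def kR(th):return Rtool(-D.apply([0,0,1]),D.apply([np.cos(th),np.sin(th),0]))
if __name__=="__main__":
    s=observe()
    for a in sys.argv[1:]:
        th,z=map(float,a.split(","));goto(kp(th,z),kR(th),a)
    d=deckinv(s["eef_pos"]);th=np.arctan2(d[0],72-d[1])
    print("deck",d.round(1),"th %.3f r %.1f"%(th,np.hypot(d[0],72-d[1])),"Fdeck",D.inv().apply(s["wrist_force"]).round(1),"gap",s["finger_gap"].round(4),"q",s["joint_positions"].round(2))
E
python3 k.py 1.2536,130
```

```text
1.2536,130 [66.8, 103.6, 20.1] [0.0029, 0.0021, -1.2531] rows 10.0Traceback (most recent call last):
  File "k.py", line 12, in <module>
    print("deck",d.round(1),"th %.3f r %.1f"%(th,np.hypot(d[0],72-d[1])),"Fdeck",D.inv().apply(s["wrist_force"]).round(1),"gap",s["finger_gap"].round(4),"q",s["joint_positions"].round(2))
                                                                                                                                ^^^^^^^^^^^^^^^^^^^^^
AttributeError: 'float' object has no attribute 'round'
```

Call:
move_arm(
  commands=[
    [67, 104, 0, 0, 0, -1.253],
    [67, 104, 0, 0, 0, -1.253],
    [67, 104, 0, 0, 0, -1.253],
    [67, 104, 0, 0, 0, -1.253],
    [67, 104, 10, 0, 0, -1.253],
    [67, 104, 20, 0, 0, -1.253],
    [67, 104, 20, 0, 0, -1.253],
    [67, 104, 20, 0, 0, -1.253],
  ],
  fingers=0.1,
)

```text
time: 7.32
eef_pos: [0.5475, 0.1352, 0.2217]
tool_rot: [0.279, 0.932, 0.061, 0.223]
wrist_force: [-0.6, -0.4, -0.1]
finger_gap: 0.0469
```

```bash
sed -i 's/s\["finger_gap"\].round(4)/s["finger_gap"]/' k.py; python3 k.py 1.2536,130 1.2536,71
```

```text
1.2536,130 [-2.3, 1.4, -3.6] [-0.0036, -0.0034, -0.2463] rows 2.0
1.2536,71 [-2.4, 1.6, 55.4] [-0.0036, -0.0034, -0.2463] rows 2.0
deck [103.7  37.1 126.4] th 1.246 r 109.4 Fdeck [-0.6 -0.4  0.2] gap 0.046943635022302 q [ 0.17 -0.33 -0.37  1.07 -0.09  0.73]
```

Call:
move_arm(
  commands=[
    [-2.4, 1.6, 0, -0.004, -0.003, -0.246],
    [-2.4, 1.6, 0, -0.004, -0.003, -0.246],
    [-2.4, 1.6, 10, -0.004, -0.003, -0.246],
    [-2.4, 1.6, 22, -0.004, -0.003, -0.246],
    [-2.4, 1.6, 34, -0.004, -0.003, -0.246],
    [-2.4, 1.6, 45, -0.004, -0.003, -0.246],
    [-2.4, 1.6, 55, -0.004, -0.003, -0.246],
    [-2.4, 1.6, 55, -0.004, -0.003, -0.246],
  ],
)

```text
time: 7.98
eef_pos: [0.5736, 0.1342, 0.1693]
tool_rot: [0.163, 0.959, 0.034, 0.228]
wrist_force: [-1.7, 0.2, -0.4]
finger_gap: 0.0468
```

```bash
python3 k.py 1.2536,71; python3 - <<'E'
from h import *
from workcell import read_camera
import cv2
P=[cv2.resize(read_camera(n)["image"][y:y+75,x:x+80],None,fx=5,fy=5,interpolation=2) for n,x,y in(("top",230,100),("side",305,125))]
cv2.imwrite("pics/k1.png",np.hstack(P))
E
```

```text
1.2536,71 [-2.9, 1.5, -3.2] [-0.0026, -0.0059, -0.0009] rows 0.1
deck [103.1  36.6  67.8] th 1.240 r 109.0 Fdeck [-1.7  0.2  0.4] gap 0.046849946376235886 q [ 0.16 -0.25 -0.42  0.95 -0.08  0.47]
```

View pics/k1.png

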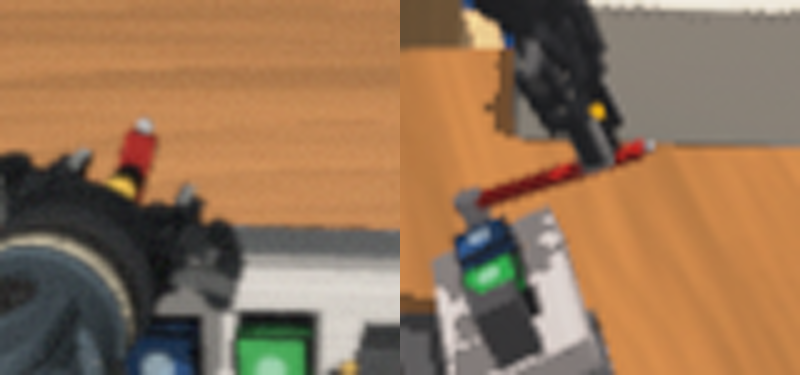

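The knob sits between the two fingers: in the top view the fingers are at (78,160) and (187,193), with the knob at (122,188). I'll narrow the cage and swing.

Call:
move_arm(
  commands=[
    [-2.9, 1.5, -3, -0.002, -0.005, 0],
    [-2.9, 1.5, -3, -0.002, -0.005, 0],
    [-2.9, 1.5, -3, -0.002, -0.005, 0],
    [-2.9, 1.5, -3, -0.002, -0.005, 0],
  ],
  fingers=-0.42,
  grip_force=20,
)

```text
time: 8.42
eef_pos: [0.5764, 0.1352, 0.1779]
tool_rot: [0.163, 0.958, 0.036, 0.233]
wrist_force: [0.5, -0.1, 0.2]
finger_gap: 0.0248
```

```bash
python3 k.py 1.19,71 1.13,71 1.07,71 1.01,71 .95,71 .89,71 .83,71 .77,71
```

```text
1.19,71 [3.0, -8.6, 3.2] [0.0025, 0.0043, 0.0628] rows 0.5
1.13,71 [3.7, -15.3, 3.2] [0.0026, 0.0042, 0.1228] rows 1.0
1.07,71 [4.7, -21.9, 3.2] [0.0027, 0.0041, 0.1828] rows 1.5
1.01,71 [6.1, -28.5, 3.2] [0.0028, 0.0041, 0.2428] rows 1.9
.95,71 [7.9, -34.9, 3.1] [0.003, 0.004, 0.3028] rows 2.4
.89,71 [10.1, -41.3, 3.1] [0.0031, 0.0039, 0.3628] rows 2.9
.83,71 [12.7, -47.5, 3.1] [0.0032, 0.0038, 0.4228] rows 3.4
.77,71 [15.6, -53.5, 3.1] [0.0033, 0.0037, 0.4828] rows 3.9
deck [109.5  37.6  74.3] th 1.266 r 114.8 Fdeck [ 0.6 -0.1 -0.1] gap 0.024815528672457437 q [ 0.16 -0.26 -0.41  0.95 -0.08  0.48]
```

Call:
move_arm(
  commands=[
    [3, -8.6, 3, 0.002, 0.004, 0.063],
    [3.7, -15.3, 3, 0.002, 0.004, 0.123],
    [4.7, -21.9, 3, 0.002, 0.004, 0.183],
    [6.1, -28.5, 3, 0.002, 0.004, 0.243],
    [7.9, -34.9, 3, 0.003, 0.004, 0.303],
    [10.1, -41.3, 3, 0.003, 0.004, 0.363],
    [12.7, -47.5, 3, 0.003, 0.004, 0.423],
    [15.6, -53.5, 3, 0.003, 0.004, 0.483],
  ],
)

```text
time: 9.08
eef_pos: [0.549, 0.0899, 0.1615]
tool_rot: [0.388, 0.891, 0.09, 0.216]
wrist_force: [-0.5, 0.6, 0.5]
finger_gap: 0.0251
```

```bash
python3 k.py .75,71 .69,71 .63,71 .57,71 .51,71 .45,71 .39,71 .33,71
```

```text
.75,71 [0.3, -2.7, 0.7] [0.002, -0.0, 0.0169] rows 0.1
.69,71 [0.6, -9.4, 0.7] [0.002, -0.0001, 0.0769] rows 0.6
.63,71 [1.3, -16.1, 0.7] [0.0019, -0.0001, 0.1369] rows 1.1
.57,71 [2.4, -22.7, 0.7] [0.0019, -0.0002, 0.1969] rows 1.6
.51,71 [3.9, -29.3, 0.6] [0.0019, -0.0003, 0.2569] rows 2.1
.45,71 [5.8, -35.7, 0.6] [0.0019, -0.0003, 0.3169] rows 2.5
.39,71 [8.1, -42.1, 0.6] [0.0019, -0.0004, 0.3769] rows 3.0
.33,71 [10.8, -48.2, 0.6] [0.0019, -0.0004, 0.4369] rows 3.5
deck [78.5 -8.2 71.7] th 0.774 r 112.2 Fdeck [-0.2  0.6  0.6] gap 0.025053517419803075 q [ 0.06 -0.36 -0.52  0.94 -0.03  0.87]
```

Call:
move_arm(
  commands=[
    [0.6, -9.4, 0.7, 0.002, 0, 0.077],
    [1.3, -16.1, 0.7, 0.002, 0, 0.137],
    [2.4, -22.7, 0.7, 0.002, 0, 0.197],
    [3.9, -29.3, 0.6, 0.002, 0, 0.257],
    [5.8, -35.7, 0.6, 0.002, 0, 0.317],
    [8.1, -42.1, 0.6, 0.002, 0, 0.377],
    [10.8, -48.2, 0.6, 0.002, 0, 0.437],
  ],
)

```text
time: 9.67
eef_pos: [0.5115, 0.0649, 0.1426]
tool_rot: [0.574, 0.785, 0.135, 0.191]
wrist_force: [0.1, 0.6, 0.3]
finger_gap: 0.0245
```

```bash
python3 k.py .3,71 .26,71 .22,71 .18,71 .14,71 .1,71 .06,71; python3 - <<'E'
from h import *
from workcell import read_camera
import cv2
P=[cv2.resize(read_camera(n)["image"][y:y+75,x:x+80],None,fx=5,fy=5,interpolation=2) for n,x,y in(("top",240,120),("side",295,145))]
cv2.imwrite("pics/k2.png",np.hstack(P))
E
```

```text
.3,71 [0.1, -4.0, 0.7] [0.0018, -0.0003, 0.0269] rows 0.2
.26,71 [0.4, -8.4, 0.6] [0.0018, -0.0003, 0.0669] rows 0.5
.22,71 [0.7, -12.9, 0.6] [0.0018, -0.0004, 0.1069] rows 0.9
.18,71 [1.3, -17.3, 0.6] [0.0018, -0.0004, 0.1469] rows 1.2
.14,71 [2.1, -21.8, 0.6] [0.0018, -0.0004, 0.1869] rows 1.5
.1,71 [3.0, -26.1, 0.6] [0.0018, -0.0005, 0.2269] rows 1.8
.06,71 [4.1, -30.5, 0.6] [0.0018, -0.0005, 0.2669] rows 2.1
deck [ 36.9 -33.9  71.7] th 0.335 r 112.1 Fdeck [0.2 0.6 0.2] gap 0.024519047323356576 q [ 0.   -0.48 -0.64  0.94 -0.01  1.26]
```

View pics/k2.png

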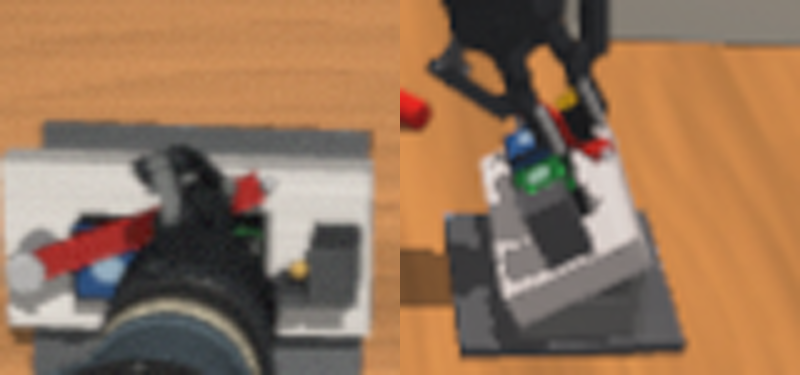

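k2 shows the bar following, with the knob between the fingers and the bar above the green cube. I'll keep going, more slowly near the detent.

Call:
move_arm(
  commands=[
    [0.1, -4, 0.7, 0.002, 0, 0.027],
    [0.4, -8.4, 0.6, 0.002, 0, 0.067],
    [0.7, -12.9, 0.6, 0.002, 0, 0.107],
    [1.3, -17.3, 0.6, 0.002, 0, 0.147],
    [2.1, -21.8, 0.6, 0.002, 0, 0.187],
    [3, -26.1, 0.6, 0.002, 0, 0.227],
    [3, -26.1, 0.6, 0.002, 0, 0.227],
  ],
)

```text
time: 10.35
eef_pos: [0.4875, 0.0596, 0.1292]
tool_rot: [0.658, 0.716, 0.154, 0.174]
wrist_force: [-1.2, 0.2, -0.0]
finger_gap: 0.025
```

```bash
python3 k.py .08,71 .06,71 .04,71 .02,71 0,71 -.02,71
```

```text
.08,71 [0.1, -0.5, -0.4] [-0.003, 0.0001, 0.0223] rows 0.2
.06,71 [0.2, -2.8, -0.4] [-0.003, 0.0001, 0.0423] rows 0.3
.04,71 [0.3, -5.0, -0.4] [-0.0029, 0.0002, 0.0623] rows 0.5
.02,71 [0.4, -7.2, -0.4] [-0.0029, 0.0002, 0.0823] rows 0.7
0,71 [0.6, -9.5, -0.4] [-0.0029, 0.0002, 0.1023] rows 0.8
-.02,71 [0.9, -11.7, -0.4] [-0.0029, 0.0002, 0.1223] rows 1.0
deck [  9.5 -39.7  70.6] th 0.085 r 112.1 Fdeck [-1.   0.1  0.5] gap 0.024952223011631462 q [-0.01 -0.55 -0.7   0.95 -0.    1.47]
```

Call:
move_arm(
  commands=[
    [0.1, -1.5, -0.4, -0.003, 0, 0.03],
    [0.2, -2.8, -0.4, -0.003, 0, 0.042],
    [0.3, -4, -0.4, -0.003, 0, 0.052],
    [0.3, -5, -0.4, -0.003, 0, 0.062],
    [0.4, -6.1, -0.4, -0.003, 0, 0.072],
    [0.4, -7.2, -0.4, -0.003, 0, 0.082],
  ],
)

```text
time: 10.85
eef_pos: [0.481, 0.0594, 0.1265]
tool_rot: [0.687, 0.688, 0.162, 0.168]
wrist_force: [2.2, 0.8, 1.4]
finger_gap: 0.0249
```

```bash
python3 k.py .02,71 0,71 -.02,71 -.04,71
```

```text
.02,71 [-0.1, -0.3, 0.1] [0.0006, -0.0001, -0.0002] rows 0.0
0,71 [-0.0, -2.5, 0.1] [0.0006, -0.0001, 0.0198] rows 0.2
-.02,71 [0.0, -4.8, 0.1] [0.0006, -0.0001, 0.0398] rows 0.3
-.04,71 [0.1, -7.0, 0.1] [0.0006, -0.0001, 0.0598] rows 0.5
deck [  2.5 -39.9  71.1] th 0.023 r 111.9 Fdeck [2.5 0.8 0.3] gap 0.024927486021074547 q [-0.01 -0.57 -0.73  0.95 -0.    1.55]
```

Call:
move_arm(
  commands=[
    [0, -1, 0, 0, 0, 0.01],
    [0, -2, 0, 0, 0, 0.02],
    [0, -3, 0, 0, 0, 0.02],
  ],
)

```text
time: 11.1
eef_pos: [0.4802, 0.0596, 0.1267]
tool_rot: [0.694, 0.68, 0.166, 0.168]
wrist_force: [8.0, 0.4, -1.5]
finger_gap: 0.0248
```

```bash
python3 k.py 0,71 -.04,71
```

```text
0,71 [-0.2, -1.9, 0.6] [0.0055, -0.0007, -0.001] rows 0.0
-.04,71 [-0.1, -6.4, 0.6] [0.0055, -0.0009, 0.039] rows 0.3
deck [  1.9 -39.8  71.6] th 0.017 r 111.8 Fdeck [ 6.4  0.6 -5. ] gap 0.02479958286475083 q [-0.01 -0.58 -0.73  0.94 -0.    1.58]
```

Call:
move_arm(
  commands=[
    [0, -2, 0.3, 0.004, 0, 0],
    [0, -3, 0.3, 0.004, 0, 0],
    [0, -4, 0.3, 0.004, 0, 0],
    [0, -4.5, 0.3, 0.004, 0, 0],
  ],
)

```text
time: 11.43
eef_pos: [0.4797, 0.0596, 0.1272]
tool_rot: [0.694, 0.68, 0.167, 0.17]
wrist_force: [12.0, 0.1, -2.5]
finger_gap: 0.0243
```

```bash
python3 k.py 0,71 -.04,71
```

```text
0,71 [-0.2, -1.6, 1.3] [0.0103, -0.0009, -0.0016] rows 0.1
-.04,71 [-0.1, -6.1, 1.3] [0.0103, -0.0011, 0.0384] rows 0.3
deck [  1.6 -39.8  72.3] th 0.014 r 111.8 Fdeck [ 9.6  0.4 -7.7] gap 0.024313430654111158 q [-0.01 -0.59 -0.74  0.94 -0.    1.58]
```

Call:
move_arm(
  commands=[
    [0, -3, 0.8, 0.006, 0, 0],
    [0, -4.5, 0.8, 0.006, 0, 0],
    [0, -5.5, 0.8, 0.006, 0, 0],
    [0, -6, 0.8, 0.006, 0, 0],
  ],
)

```text
time: 11.77
eef_pos: [0.479, 0.0596, 0.1274]
tool_rot: [0.693, 0.679, 0.169, 0.171]
wrist_force: [14.5, 0.2, -3.7]
finger_gap: 0.0246
```

```bash
python3 k.py 0,71 -.04,71
```

```text
0,71 [-0.2, -1.1, 1.8] [0.0155, -0.0011, -0.0023] rows 0.1
-.04,71 [-0.1, -5.6, 1.7] [0.0155, -0.0014, 0.0377] rows 0.3
deck [  1.1 -39.8  72.8] th 0.010 r 111.8 Fdeck [11.2  0.5 -9.9] gap 0.024605435798323753 q [-0.01 -0.6  -0.74  0.94 -0.    1.58]
```

Call:
move_arm(
  commands=[
    [0, -3, 2, 0.015, 0, 0],
    [0, -5, 2, 0.015, 0, 0],
    [0, -6.5, 2, 0.015, 0, 0],
    [0, -7.5, 2, 0.015, 0, 0],
  ],
)

```text
time: 12.1
eef_pos: [0.4788, 0.0595, 0.127]
tool_rot: [0.694, 0.679, 0.169, 0.171]
wrist_force: [18.6, -0.1, -3.1]
finger_gap: 0.0244
```

```bash
python3 k.py 0,71 -.04,71; python3 - <<'E'
from h import *
from workcell import read_camera
import cv2
P=[cv2.resize(read_camera(n)["image"][y:y+75,x:x+80],None,fx=5,fy=5,interpolation=2) for n,x,y in(("top",240,120),("side",295,145))]
cv2.imwrite("pics/k3.png",np.hstack(P))
E
```

```text
0,71 [-0.1, -0.8, 1.5] [0.0151, -0.0014, -0.003] rows 0.1
-.04,71 [-0.1, -5.3, 1.5] [0.0151, -0.0017, 0.037] rows 0.3
deck [  0.8 -39.9  72.6] th 0.007 r 111.9 Fdeck [ 15.1   0.2 -11.2] gap 0.024392812202488158 q [-0.02 -0.6  -0.74  0.94 -0.    1.58]
```

View pics/k3.png

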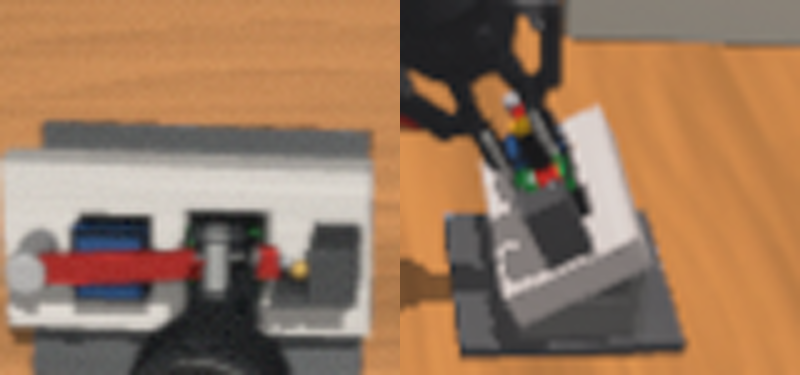

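k3 shows the bar over the green cube, with its tip just short of the ball at (298,268). It's still riding on the detent at about 15 N, so I'll push a little further in small steps.

Call:
move_arm(
  commands=[
    [0, -6, 2, 0.015, 0, 0],
    [0, -8, 2, 0.015, 0, 0],
    [0, -8.5, 2, 0.015, 0, 0],
    [0, -9, 2, 0.015, 0, 0],
  ],
)

```text
time: 12.53
eef_pos: [0.4751, 0.0591, 0.1245]
tool_rot: [0.694, 0.679, 0.167, 0.169]
wrist_force: [4.3, -1.7, 2.5]
finger_gap: 0.0248
```

```bash
python3 k.py 0,71 -.04,71
```

```text
0,71 [0.4, 3.6, 1.0] [0.009, -0.0002, -0.0038] rows 0.1
-.04,71 [0.5, -0.9, 1.0] [0.009, -0.0004, 0.0362] rows 0.3
deck [ -3.6 -40.4  72. ] th -0.032 r 112.4 Fdeck [ 5.  -1.6  0.3] gap 0.024824831675358146 q [-0.02 -0.6  -0.75  0.94 -0.    1.58]
```

It snapped: the tool jumped 4.4 mm and the force dropped from 15 N to 5 N. I'll centre the cage, open and withdraw along the deck normal.

Call:
move_arm(
  commands=[
    [0.4, 2, 0, 0.005, 0, 0],
    [0.4, 4, 0, 0.009, 0, 0],
    [0.4, 4, 0, 0.009, 0, 0],
    [0.4, 4, 0, 0.009, 0, 0],
  ],
  fingers=0.0,
)

```text
time: 12.87
eef_pos: [0.4781, 0.0595, 0.1256]
tool_rot: [0.695, 0.68, 0.163, 0.165]
wrist_force: [0.4, -0.1, -0.0]
finger_gap: 0.043
```

```bash
python3 k.py 0,71 0,150
```

```text
0,71 [-0.1, 0.5, 0.7] [-0.002, -0.0003, -0.0039] rows 0.0
0,150 [-0.0, 0.3, -78.3] [-0.002, -0.0003, -0.0039] rows 1.9
deck [ -0.5 -39.9  71.7] th -0.004 r 111.9 Fdeck [ 0.3 -0.1 -0.2] gap 0.04298963627134739 q [-0.01 -0.58 -0.73  0.95 -0.    1.58]
```

Call:
move_arm(
  commands=[
    [0, 0, -10, 0, 0, 0],
    [0, 0, -25, 0, 0, 0],
    [0, 0, -45, 0, 0, 0],
    [0, 0, -70, 0, 0, 0],
    [0, 0, -100, 0, 0, 0],
    [-40, 0, -110, 0, 0, 0],
    [-80, 0, -110, 0, 0, 0],
    [-120, 0, -110, 0, 0, 0],
  ],
)

```text
time: 13.53
eef_pos: [0.4259, -0.0591, 0.2254]
tool_rot: [0.693, 0.682, 0.164, 0.167]
wrist_force: [1.7, 0.2, 0.4]
finger_gap: 0.0429
```

Call:
move_arm(
  commands=[
    [-40, 0, 0, 0, 0, 0],
    [-80, 0, 0, 0, 0, 0],
    [-110, 0, 0, 0, 0, 0],
    [-110, 0, 0, 0, 0, 0],
  ],
)

```text
time: 13.87
eef_pos: [0.4232, -0.1743, 0.2243]
tool_rot: [0.696, 0.679, 0.163, 0.167]
wrist_force: [-0.6, 0.7, 0.4]
finger_gap: 0.0429
```

```bash
python3 - <<'E'
from h import *
from workcell import read_camera,observe
import cv2
I={n:read_camera(n)["image"] for n in("top","side")}
P=[cv2.resize(I[n][y:y+75,x:x+100],None,fx=4,fy=4,interpolation=2) for n,x,y in(("top",230,120),("side",285,145),("top",370,90),("side",290,230))]
cv2.imwrite("pics/f1.png",np.vstack([np.hstack(P[:2]),np.hstack(P[2:])]))
for th in(0,.05):print(th,[((proj(n,deck([112*np.sin(th),72-112*np.cos(th),87]))[0]-o)*4).round(1).tolist() for n,o in(("top",(230,120)),("side",(285,145)))])
s=observe();print(s["time"],s["wrist_force"])
E
```

```text
0 [[224.1, 239.3], [131.5, 100.8]]
0.05 [[223.6, 231.1], [137.6, 97.8]]
13.9667 [-0.16807736  0.20824333 -0.11662632]
```

View pics/f1.png

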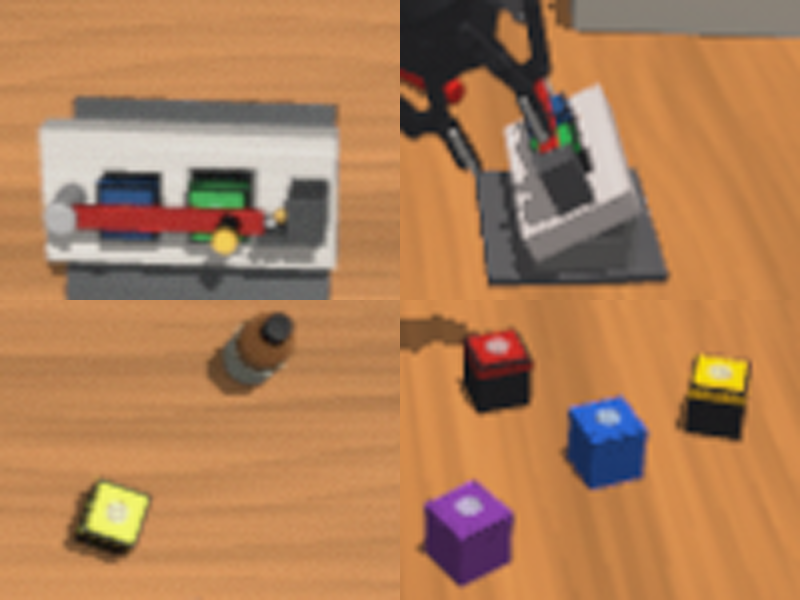

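The knob top is at (224,240), against a prediction of (224.1,239.3) for shut. The nose lies past the ball, both cubes are level under the bar, and the others have not moved. Handing in.

```bash
python3 -c "
from workcell import job_done;print(job_done())"
```

```text
the job is handed in; nothing more can be done
None
```

The green-topped cube is in the empty pocket of the grey dock, green side up, and the red keeper bar is shut past its detent. I handed the job in at about 14 s of the 58 s allowed.

- **Cube:** it met the pocket floor within about 1.5 mm of the expected height, at 16 N along the deck normal. In both views its top stands level with the blue cube's, and the bar passed over it.
- **Keeper:** I swung it with the fingers held loosely around the knob. At the last reading before the snap the push along the swing was about 15 N, or 19 N in total. That is more than the 10 N given, but well below the limits. It then snapped, and the force dropped to 5 N.
- **Last checks:** after I backed away, the knob was within 0.3 px of where it should be when shut, in the top camera. The gripper hid the knob in the side camera, so only one view confirms that. The red and yellow cubes and the look-alikes showed no movement in the side view. The bottle was standing and I never went near it, but I did not measure its position. The wrist force was about zero, with the robot touching nothing.

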